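Switch on the bench power unit behind its locked panel

ROBOT

A 6-joint arm with a two-finger parallel gripper is mounted at the origin on the work surface. World frame = base frame: x ahead of the robot, y to its left, z up, the work surface at z = 0. Lengths are in m, angles in rad, forces in N, time in s.
With the tool pointing down it reaches from about 0.4 to 0.825 m from the base axis. Payload 7 kg.
Tool frame: the origin (TCP) lies between the finger pads; the fingertips stand 17 mm ahead of it and the grasp point (between the pads) lies 2 mm behind it; x points along the fingers, z is the direction in which the jaws open and shut, and the axes are right-handed (so a half turn about x gives the same grasp; the last joint's range is limited). The gripper opens to 88 mm and grips with 3 to 60 N. Pads are 19 mm wide; open, the fingers measure 130 mm over their backs; the gripper's body (78 mm by 193 mm) begins 47 mm behind the grasp point.
Start: joints at [0.288, 0.359, 0.012, 0, -1.224, -0.288], TCP at [0.675, -0, 0.244] pointing down, gripper open.
Joint ranges: [-3.07, 3.07], [-1.43, 2.12], [-1.02, 1.25], [-3.03, 1.67], [-3.05, -0], [-3.03, 3.03]. Speed limits (rad/s): [2.39, 2.39, 3.01, 3.14, 3.14, 3.14].

INTERFACE

Orientations are given as [roll, pitch, yaw] about the fixed x, y, z axes, in that order (R = Rz(yaw) Ry(pitch) Rx(roll)).
In Python, from station import * gives the robot as it stands.
- The arm moves only by the tool step_arm, never from a script. Its argument "deltas" is a list of rows, each a list of 5 numbers: the shift along the tool's x, y, z in cm, then the turn about the tool's x in degrees, then the closure, from 0 (fully open) to 1 (shut). In form: [[dx, dy, dz, roll, fingers], ...]. A call has exactly 10 rows; each row is the pose to reach, as a shift and turn from the pose commanded when the call began, along the tool's axes at that moment; what a row does not reach only later rows make up. A row lasts 1/12 s, in which the tool goes at most 41.7 mm and 7.16 degrees, less where a joint would pass 70% of its speed; a pose out of reach is approached as far as the arm can. A call with a gripper value outside its range is refused whole. The fingers move at their own pace and stop on an object; "squeeze" is the grip in N (left out, the last holds). Time passes only in rows, so rows that repeat a pose let the fingers close, or fill a call up. It gives the time, the measured TCP pose, the force and the opening at its end, in the units of the state.
- get_state(): the state, without advancing time (a new reading comes with each control period).
- grab_frame(name): name is "scene" or "side" or "wrist"; returns a dict with "pixels" (420x560x3 uint8, red, green, blue), "range_z" (420x560 float32, m along the optical axis (not along the pixel's ray), 0 where there is no reading), "fx", "fy", "cx", "cy" (pixels), "k1" (the pictures are not rectified: a ray, as slopes to the right and down, at radius r is drawn at 1 + k1 r^2 times it, then the intrinsics apply), "view" (4x4, takes a point from world to camera coordinates); the wrist camera has in their place "hand_eye" (4x4, takes a point from camera to tool coordinates, whose origin is the TCP and whose axes are the tool frame's). Camera axes: x right, y down, z forward; pixel columns grow to the right and rows downward; lengths in m; the calibration is good to about 2 mm. A picture is of the moment at which its call begins: read the wrist's pose just before it.
- job_done(): hands the job in, once; it reports no verdict.
Trained networks look in the newest picture that a camera, given by its name, has taken for a name from the list of things; names that differ only in an ending like _2 or _b are one class to them, and where a whole thing is asked for, a point or a joint stands for the part that bears it (a point fixed in the world has none). Each returns a list of dicts, best first, with "conf" (0 to 1); they miss things now and then, are a little off and sometimes report something else, mostly with a low value. They report only what shows in the picture. A call takes as long as a camera call.
- boxes_of(thing, camera): "extent" ([left, top, right, bottom] in pixels, round what is visible of it).
- masks_of(thing, camera): "mask" (420x560 bool, what is visible of it) and "extent" ([left, top, right, bottom] in pixels, round what is visible of it).
The state is a dict: "t": time; "q": joint angles; "qd": joint speeds; "joint_efforts": joint torques, N m; "eef_pos": TCP position; "ee_rot": TCP orientation; "force": force on the tool from outside, world axes, zero at the start; "moment": the same for the moment, N m; "width": finger opening in m.
Only numpy, scipy, OpenCV 4.12 (cv2) and the standard library are available. Lean on these libraries where they do the work, as an engineer would, in place of code of your own. Each camera call takes 0.05 s, during which the arm holds its last target.

TASK

The microscopes need power: turn the key of the bench power unit a full quarter turn clockwise to unlock its sloping panel, swing the panel, which has a bar pull, wide open until it stands upright or a little beyond and stays there, then push the switch lever inside fully over to its upper (on) end. Leave the microscope, cup, jar and dish where they stand.

Things in the scene. Friction and masses are not known exactly. Their poses are not given: they have to be found in the camera images.
- unit: Grey wedge-shaped bench power unit, fixed, 216 (x) x 220 (y) mm, 68 mm high in front (-x, towards the robot), 192 mm at the back. Origin: centre of its underside on the table; z up, x front to back, y left. Its top slopes up from front to back at 30 degrees and is mostly a flush aluminium panel.
- face_centre (a point): Centre of the sloping face, at (0, 0, 130) mm in the unit's frame. Its axes, named u, v, n in these texts: x = u, up the slope, (0.866, 0, 0.5) in the unit's frame; y = v, the unit's y; z = n, outward normal, (-0.5, 0, 0.866), 30 degrees from vertical. Under the panel is a well, floor 62 mm below the face, 184 mm wide (v), from unit x = -84 to +84 mm.
- panel_hinge (a point): Middle of the panel's hinge axis: u = 0, v = 90, n = 0 mm, the panel's left edge seen from the robot. The axis runs along u and is fixed in the unit. The panel is 190 (u) x 180 (v) x 8 mm, 0.25 kg. This point's x, y, z axes turn with the panel and equal u, v, n when it is shut.
- panel (a joint): Opening angle of the panel, rad: 0 shut and flush; grows as its free right edge (v = -90 mm) rises and swings over to the left about the hinge; 1.57 square to the face; stop at 1.9. Stiff friction hinge: stays where it is left; 3 to 4 N at the pull. Locked, it has a few mm of play only.
- panel_handle (a point): Middle of the panel's bar pull: round steel bar 10 mm thick, 80 mm long along u, a post at each end, centre line 36 mm out from the panel. Panel shut: u = -38, v = -65, n = 36 mm (155 mm from the hinge, 25 mm inside the free edge). The bar can turn between the fingers, so the tool may keep its direction as the panel swings. Axes as panel_hinge.
- key_grip (a point): Middle of the black bow of the key that stays in the lock: 9 mm thick, 36 mm wide, from 13 to 41 mm out from the panel. Point on the turning axis, 28 mm out; panel shut: u = 55, v = -55, n = 28 mm. Its x lies along the bow's width, y across its thickness, z out along the turning axis. Lock collar: disc 28 mm across, 3 mm high.
- key (a joint): Angle of the key, rad: about 0 (up to 0.12) at the start, locked, with the bow's width along u; grows turning clockwise seen from outside the face, stop at 1.571 (unlocked, bow across the slope). It has light friction and stays. The cam frees the panel only beyond about 1.3.
- switch_tip (a point): Middle of the free end of the switch lever in the well, hidden by the shut panel: black paddle 40 mm long, 22 mm wide (v), 8 mm thick, pivoted about an axis along v at u = 0, v = -30, n = -48 mm, on a white block 36 (u) x 40 (v) mm whose top is 42 mm below the face. The tip stays 8 to 13 mm below the face.
- switch (a joint): Angle of the switch lever, rad: 0 off, leaning 0.5 rad down the slope (towards -u); up to 0.12 at the start; grows as the lever is pushed up the slope (+u); stop at 1.0, on, leaning 0.5 rad up the slope. Friction holds it where it is left; about 2 N to push.
- microscope_mid (a point): Small digital microscope on a black stand, base 120 x 80 mm, 168 mm high, 0.6 kg; point 80 mm above the table over the base's middle. Bystander.
- cup_mid (a point): White plastic cup, 72 mm across, 90 mm high; point at its centre half-way up. Bystander.
- jar_mid (a point): Glass specimen jar with a steel cap, 56 mm across, 75 mm high; point at its centre half-way up. Bystander.
- dish_mid (a point): Clear shut petri dish, 90 mm across, 16 mm high; point at its centre. Bystander.

How it is judged:
On the way, in this order (a step that is already met when the one before it is completed fails the run):
1. the key is turned a quarter turn (beyond 1.4 rad) while the panel is still shut (below 0.1 rad) (value of joint key above 1.4 rad and value of joint panel below 0.1 rad), for 0.1 s.
2. the panel is swung open (beyond 1.35 rad) with the switch still off (below 0.3 rad) (value of joint panel above 1.35 rad and value of joint switch below 0.3 rad), for 0.2 s.
At the end, for the whole second after the job is handed in: The panel stands open beyond 1.35 rad (77 degrees) and at rest, and the switch lever is on, beyond 0.85 of its 1.0 rad travel (value of joint panel above 1.35 rad and value of joint switch above 0.85 rad and velocity of joint panel between -0.05 and 0.05 rad/s); the robot touches nothing.
It fails at once if a bystander (microscope, cup, jar or dish) is shifted more than 30 mm (distance of any of microscope_mid, cup_mid, jar_mid, dish_mid from where it was at the start of the episode above 0.03 m).
It also fails if it takes over 66 s, if anything falls off the work surface, if the arm or the gripper's body presses on something with over 40 N, if the wrist force passes 120 N, or if a joint passes its speed limit or range.

## Working session

There is one attempt and no reset: what is moved stays moved. The work goes in short steps, Python scripts to look and compute and a tool call to move; the robot and the scene stay as the last step left them, time stands still between calls to the robot, and variables do not carry over. Pictures are saved under pics/ and viewed, and the job is handed in when it is done.

Besides the shell and the picture viewer there is one more tool, called after "Call:" in YAML: its name, and indented under it one key for each argument. step_arm: Moves the arm, as the interface text tells. Its arguments: {"type":"object","properties":{"deltas":{"type":"array"},"squeeze":{"type":"number"}},"required":["deltas"]}

```bash
mkdir -p pics; ls
cat > h.py <<'E'
from station import *
import numpy as np, cv2
from scipy.spatial.transform import Rotation as R
def save(n,f): cv2.imwrite('pics/'+n+'.png', cv2.cvtColor(f['pixels'],cv2.COLOR_RGB2BGR))
E
python3 - <<'E'
from h import *
s=get_state(); print({k:np.round(v,3).tolist() for k,v in s.items()})
for c in ['scene','side','wrist']:
    f=grab_frame(c); save(c+'0',f); print(c,{k:(np.round(v,4).tolist()) for k,v in f.items() if k not in('pixels','range_z')})
    np.savez('/tmp/'+c+'0.npz',**f)
    for t in ['unit','panel_handle','key_grip','switch_tip','microscope_mid','cup_mid','jar_mid','dish_mid']:
        b=boxes_of(t,c); print(t,[(np.round(x['extent']).tolist(),round(x['conf'],2)) for x in b[:2]])
E
```

```text
pics
{'t': 0.0, 'q': [0.288, 0.359, 0.011, -0.0, -1.224, -0.288], 'qd': [0.0, -0.0, -0.001, 0.001, 0.001, 0.001], 'joint_efforts': [-0.001, -58.273, 29.306, 6.997, 0.007, -0.0], 'eef_pos': [0.675, -0.0, 0.243], 'ee_rot': [0.101, 1.569, -3.041], 'force': [0.513, 0.763, -0.167], 'moment': [-0.035, 0.024, 0.014], 'width': 0.088}
scene {'fx': 465.5555, 'fy': 465.5555, 'cx': 280.8934, 'cy': 209.1468, 'k1': -0.0652, 'view': [[-0.3075, 0.9515, -0.0034, 0.184], [0.5322, 0.169, -0.8296, -0.1932], [-0.7888, -0.2569, -0.5584, 1.4784], [0.0, 0.0, 0.0, 1.0]]}
unit [([153.0, 188.0, 292.0, 301.0], 0.81), ([192.0, 187.0, 203.0, 204.0], 0.25)]
panel_handle [([177.0, 187.0, 283.0, 217.0], 0.94)]
key_grip [([192.0, 189.0, 204.0, 205.0], 0.57)]
switch_tip []
microscope_mid [([138.0, 168.0, 172.0, 235.0], 0.74)]
cup_mid [([337.0, 218.0, 370.0, 269.0], 0.89), ([191.0, 188.0, 205.0, 202.0], 0.54)]
jar_mid [([310.0, 191.0, 330.0, 227.0], 0.88)]
dish_mid [([265.0, 196.0, 283.0, 213.0], 0.75)]
side {'fx': 536.8519, 'fy': 536.8519, 'cx': 281.7137, 'cy': 210.915, 'k1': -0.0227, 'view': [[0.9487, -0.3159, -0.012
[... 342 characters left out ...]
, 401.0], 0.96)]
cup_mid [([237.0, 180.0, 262.0, 223.0], 0.64)]
jar_mid [([205.0, 224.0, 227.0, 258.0], 0.75)]
dish_mid [([316.0, 236.0, 334.0, 252.0], 0.69), ([208.0, 282.0, 249.0, 310.0], 0.55)]
wrist {'fx': 325.4869, 'fy': 325.4869, 'cx': 282.3546, 'cy': 208.5358, 'k1': -0.0173, 'hand_eye': [[-0.0007, -0.244, 0.9698, -0.1411], [-0.0001, -0.9698, -0.244, 0.0656], [1.0, -0.0002, 0.0007, -0.0017], [0.0, 0.0, 0.0, 1.0]]}
unit [([215.0, 0.0, 483.0, 247.0], 0.87)]
panel_handle [([263.0, 0.0, 466.0, 208.0], 0.88)]
key_grip []
switch_tip []
microscope_mid []
cup_mid [([371.0, 292.0, 388.0, 317.0], 0.53)]
jar_mid [([471.0, 189.0, 560.0, 228.0], 0.58)]
dish_mid [([485.0, 45.0, 559.0, 131.0], 0.94)]
```

View pics/scene0.png

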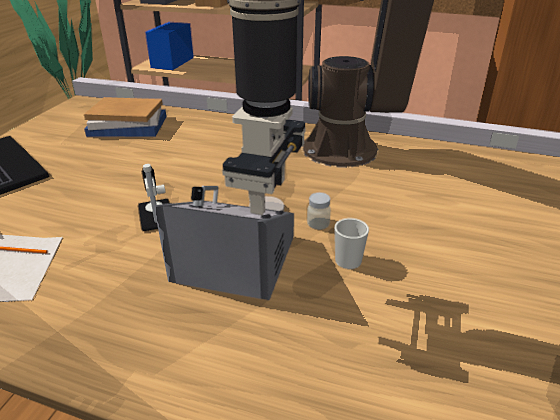

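View pics/side0.png

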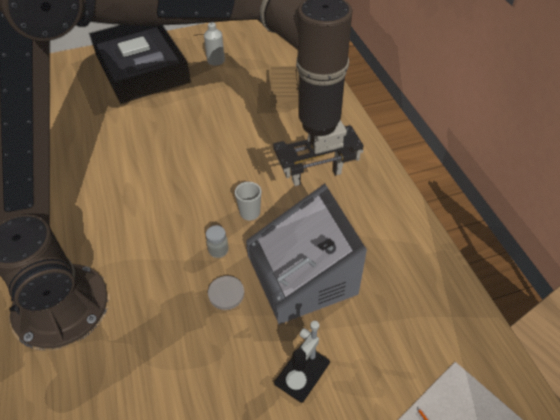

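View pics/wrist0.png

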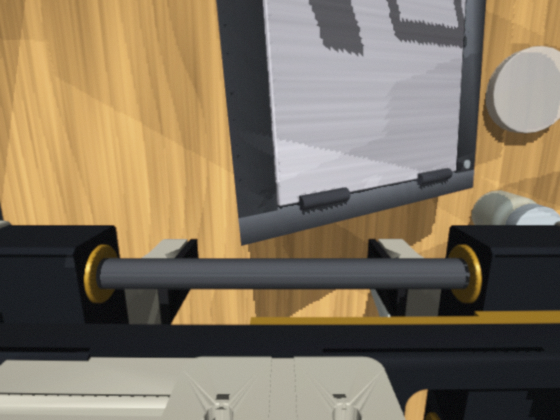

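```bash
cat >> h.py <<'E'
def rays(f,u,v):
    K=np.array([[f['fx'],0,f['cx']],[0,f['fy'],f['cy']],[0,0,1.]])
    p=np.stack([np.ravel(u),np.ravel(v)],1).astype(float)[:,None]
    return cv2.undistortPoints(p,K,np.array([float(f['k1']),0,0,0.]))[:,0]
def T_tool(s):
    T=np.eye(4);T[:3,:3]=R.from_euler('xyz',s['ee_rot']).as_matrix();T[:3,3]=s['eef_pos'];return T
def c2w(f,s=None):
    return np.linalg.inv(f['view']) if 'view' in f else T_tool(s)@f['hand_eye']
def cloud(f,s=None,mask=None):
    z=f['range_z']; m=z>0
    if mask is not None: m=m&mask
    v,u=np.nonzero(m); d=rays(f,u,v); zz=z[v,u]
    P=np.c_[d*zz[:,None],zz]; T=c2w(f,s)
    return P@T[:3,:3].T+T[:3,3],u,v
def proj(f,P,s=None):
    T=np.linalg.inv(c2w(f,s)); rv=cv2.Rodrigues(T[:3,:3])[0]
    K=np.array([[f['fx'],0,f['cx']],[0,f['fy'],f['cy']],[0,0,1.]])
    return cv2.projectPoints(np.asarray(P,float).reshape(-1,3),rv,T[:3,3],K,np.array([float(f['k1']),0,0,0.]))[0][:,0]
E
python3 - <<'E'
from h import *
s=get_state()
from scipy.optimize import least_squares
C=[]
print('cam pos',[np.round(c2w(np.load(f'/tmp/{c}0.npz'),s)[:3,3],3) for c in ['scene','side','wrist']])
for c in ['scene','side','wrist']:
    f=np.load(f'/tmp/{c}0.npz')
    P,u,v=cloud(f,s)
    if c=='side': m=(u>235)&(u<375)&(v>180)&(v<330)
    elif c=='scene': m=(u>140)&(u<300)&(v>185)&(v<310)
    else: m=(v<240)&(u>200)&(u<490)
    P=P[m]; P=P[(P[:,2]>0.02)&(P[:,2]<0.25)]
    print(c,len(P),P.min(0),P.max(0),np.median(P,0)); C.append(P)
np.savez('/tmp/cl.npz',a=C[0],b=C[1],c=C[2])
def sd(p,P):
    c,sn=np.cos(p[2]),np.sin(p[2]); d=P[:,:2]-p[:2]
    x=d[:,0]*c+d[:,1]*sn; y=-d[:,0]*sn+d[:,1]*c; z=P[:,2]-(p[3] if len(p)>3 else 0)
    n=-.5*x+.866*(z-.130)
    return np.max(np.stack([np.abs(x)-.108 ,np.abs(y)-.110,n]),0)
for sel in [[0],[1],[2],[0,1,2]]:
    P=np.vstack([C[i] for i in sel])
    best=None
    for yaw in np.arange(-3.1,3.1,.4):
        r=least_squares(lambda p:sd(p,P)/.003,[np.median(P[:,0]),np.median(P[:,1]),yaw],loss='cauchy')
        if best is None or r.cost<best.cost: best=r
    e=np.abs(sd(best.x,P)); print(sel,best.x,best.cost/len(P),np.median(e),[np.median(sd(best.x,c)) for c in C])
E
```

```text
cam pos [array([1.326, 0.237, 0.666]), array([ 0.327, -0.821,  1.168]), array([ 0.677, -0.066,  0.385])]
scene 10453 [ 0.4852663  -0.37914536  0.02003266] [0.73633989 0.01275908 0.24991327] [ 0.705332   -0.08938067  0.11576272]
side 11035 [ 0.42592823 -0.34539079  0.02002669] [0.71626124 0.16904751 0.24391714] [ 0.59901422 -0.13428998  0.11832347]
wrist 54683 [ 0.43802277 -0.17372842  0.02008488] [0.71183953 0.04460952 0.23242785] [ 0.6327203  -0.08105498  0.14889429]
[0] [ 0.60022569 -0.10900092  0.06180422] 0.24308854473500982 0.0006737499890818593 [np.float64(1.7935775902061524e-05), np.float64(0.0005090926286280776), np.float64(-0.0008998715505707418)]
[1] [ 0.59932012 -0.10872556  0.0676705 ] 0.5046277343742526 0.0014487221416841917 [np.float64(0.0006379805191633059), np.float64(0.00033027162914839314), np.float64(-0.0014145939391153502)]
[2] [ 0.59860468 -0.05613957  0.06871263] 0.04377243444059418 0.00038549462287938447 [np.float64(-0.001059610604051131), np.float64(0.005147532164326301), np.float64(-5.107078360634676e-06)]
[0, 1, 2] [ 0.60134722 -0.10865808  0.06140569] 0.15139848040747597 0.0005749448149584731 [np.float64(-0.0006044252591927285), np.float64(0.0010194346280134776), np.float64(-0.0003335784158391836)]
```

```bash
cat >> h.py <<'E'
UP=np.array([.6010,-.1087,.0625])
RF=np.array([[.8660254,0,-.5],[0,1,0],[.5,0,.8660254]])
def uvn(P): # mm face coords -> world m
    P=np.asarray(P,float).reshape(-1,3)/1000
    X=P@RF.T+[0,0,.130]
    c,s=np.cos(UP[2]),np.sin(UP[2])
    return np.c_[UP[0]+c*X[:,0]-s*X[:,1],UP[1]+s*X[:,0]+c*X[:,1],X[:,2]]
def toU(W):
    d=np.asarray(W).reshape(-1,3)-[UP[0],UP[1],.130]
    c,s=np.cos(UP[2]),np.sin(UP[2])
    X=np.c_[c*d[:,0]+s*d[:,1],-s*d[:,0]+c*d[:,1],d[:,2]]
    return X@RF*1000
E
python3 - <<'E'
from h import *
s=get_state(); print(np.round(T_tool(s),3))
f=dict(np.load('/tmp/side0.npz')); 
P,u,v=cloud(f,s); Q=toU(P)
m=(abs(Q[:,0]+38)<38)&(abs(Q[:,1]+65)<25)&(Q[:,2]>26)&(Q[:,2]<50); print('bar',m.sum(),np.median(Q[m],0),Q[m].min(0),Q[m].max(0))
m=(abs(Q[:,0]-55)<35)&(abs(Q[:,1]+55)<35)&(Q[:,2]>14)&(Q[:,2]<50); print('key',m.sum(),np.median(Q[m],0),Q[m].min(0),Q[m].max(0))
m=(abs(Q[:,0])<30)&(abs(Q[:,1]-30)<30); print('panel n',np.median(Q[m,2]))
for n,p in dict(key=[55,-55,28],bar=[-38,-65,36]).items(): print(n,uvn(p).round(4))
im=cv2.cvtColor(f['pixels'],cv2.COLOR_RGB2BGR)
im=cv2.resize(im[160:340,220:390],None,fx=4,fy=4,interpolation=cv2.INTER_CUBIC)
for p in [[55,-55,28],[-38,-65,36],[-78,-65,36],[2,-65,36],[95,90,0],[-95,90,0],[95,-90,0],[-95,-90,0],[73,-55,41],[37,-55,41]]:
    x=(proj(f,uvn(p))[0]-[220,160])*4; cv2.circle(im,tuple(int(a) for a in x),4,(0,0,255),1)
cv2.imwrite('pics/side0z.png',im[:600])
for c,t in [('side','microscope_mid'),('side','cup_mid'),('side','jar_mid'),('side','dish_mid')]:
    pass
E
```

```text
[[-0.    -0.    -1.     0.675]
 [-0.    -1.     0.    -0.   ]
 [-1.     0.     0.     0.244]
 [ 0.     0.     0.     1.   ]]
bar 148 [-39.85587831 -67.77003567  40.20548071] [-75.85770441 -73.17731518  26.63386754] [-2.79714268e-02 -6.03286403e+01  4.60929513e+01]
key 126 [ 56.48540108 -58.38257302  35.44577815] [ 37.23450912 -61.86558339  15.90586517] [ 73.03017412 -51.18176519  46.31250672]
panel n 1.0762271199002023
key [[ 0.638  -0.1615  0.1817]]
bar [[ 0.5543 -0.1768  0.1422]]
```

View pics/side0z.png

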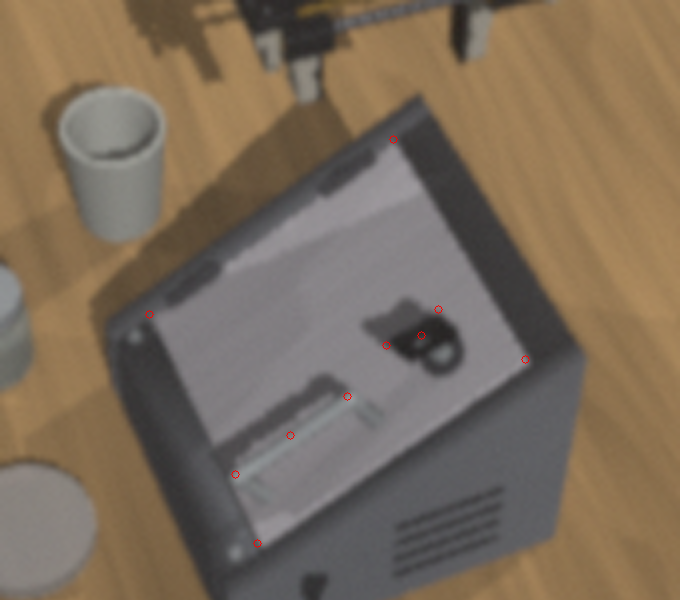

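Call:
step_arm:
  deltas:
    - [0,1.6,0.4,-7,0.2]
    - [0,3.2,0.8,-14,0.4]
    - [0,4.8,1.2,-21,0.55]
    - [0,6.4,1.6,-28,0.55]
    - [0,8,2,-35,0.55]
    - [0,9.6,2.4,-42,0.55]
    - [0,11.2,2.8,-49,0.55]
    - [0,12.8,3.2,-56,0.55]
    - [0,14.4,3.6,-63,0.55]
    - [0,16.15,3.8,-70,0.55]
  squeeze: 5

```text
t: 2.18
eef_pos: [0.6366, -0.1621, 0.2437]
ee_rot: [2.352, 1.571, 0.438]
force: [0.0, -0.5, 0.4]
width: 0.0399
```

Call:
step_arm:
  deltas:
    - [0,0,0,-7,0.55]
    - [0,0,0,-14,0.55]
    - [0,0,0,-21,0.55]
    - [0,0,0,-22,0.55]
    - [0,0,0,-22,0.55]
    - [0,0,0,-22,0.55]
    - [0,0,0,-22,0.55]
    - [0,0,0,-22,0.55]
    - [0,0,0,-22,0.55]
    - [0,0,0,-22,0.55]

```text
t: 3.02
eef_pos: [0.637, -0.1614, 0.2436]
ee_rot: [1.603, 1.571, 0.067]
force: [-0.7, -0.3, -0.2]
width: 0.0397
```

```bash
cat > look.py <<'E'
import sys
from h import *
n=sys.argv[1]; s=get_state()
for c in sys.argv[2:]:
    f=grab_frame(c); save(n+c,f); np.savez(f'/tmp/{n}{c}.npz',**f)
    if c=='wrist': np.save(f'/tmp/{n}T.npy',T_tool(s))
s=get_state(); T=T_tool(s); print('t',s['t'],'tcp',T[:3,3].round(4),'z',T[:3,2].round(3),'uvn',toU(T[:3,3]).round(1),'F',s['force'].round(1) if hasattr(s['force'],'round') else s['force'],'w',s['width'],'q6',s['q'][5])
E
python3 look.py a side wrist scene
```

```text
t 3.1667 tcp [ 0.637  -0.1615  0.2435] z [ 0.035 -0.999 -0.   ] uvn [[ 85.  -54.9  82. ]] F [-1.1 -0.3  0.5] w 0.03911147103893041 q6 1.5575418465370787
```

View pics/awrist.png

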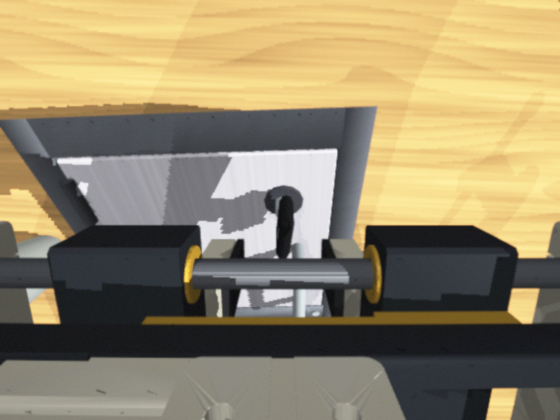

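View pics/aside.png

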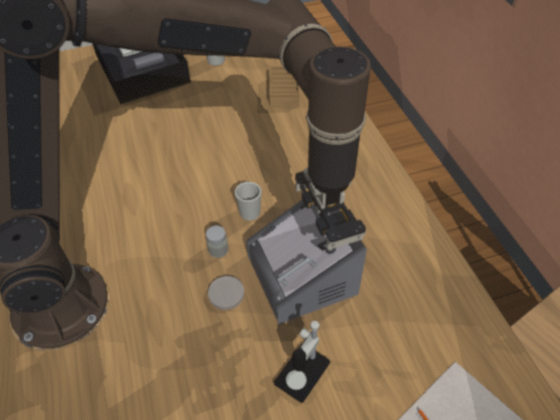

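Run:
```python
from h import *
f=dict(np.load('/tmp/awrist.npz')); s=get_state()
P,u,v=cloud(f,s); Q=toU(P); px=f['pixels'][v,u].max(1)
m=(abs(u-285)<25)&(v>185)&(v<262)&(px<70)&(Q[:,2]>8); Q=Q[m]
print(m.sum(),np.median(Q,0),np.percentile(Q,[2,98],axis=0))
for lo,hi in [(10,20),(20,30),(30,38),(38,50)]:
    a=Q[(Q[:,2]>lo)&(Q[:,2]<hi)]
    if len(a)>5: print(lo,len(a),a.min(0).round(1),a.max(0).round(1),np.polyfit(a[:,0],a[:,1],1))
x=proj(f,uvn([[55,-55,28],[73,-55,41],[37,-55,41]]),s); print(x)
```

```text
1000 [ 71.61889184 -56.78684217  38.74837162] [[ 43.89400072 -62.10390441  16.60899977]
 [145.93233458 -51.5851131  120.42476748]]
10 68 [ 62.6 -62.1  13.7] [ 74.6 -52.8  20. ] [ -0.50384363 -21.36703925]
20 186 [ 54.2 -62.7  20.1] [ 74.9 -51.9  30. ] [ -0.39069918 -29.39759501]
30 201 [ 42.5 -61.7  30. ] [ 75.  -50.8  37.9] [ -0.24465223 -39.64072045]
38 396 [ 41.  -61.4  38. ] [ 74.2 -51.5  41.3] [ -0.11326014 -49.89639416]
[[281.77051509 230.32386314]
 [281.26714139 226.25372532]
 [282.7082009  263.06464446]]
```

Call:
step_arm:
  deltas:
    - [0.8,0,0.1,0,0.55]
    - [1.6,0,0.1,0,0.55]
    - [2.4,0,0.1,0,0.55]
    - [3.2,0,0.1,0,0.55]
    - [4.0,0,0.1,0,0.55]
    - [4.6,0,0.1,0,0.55]
    - [5.1,0,0.1,0,0.55]
    - [5.1,0,0.1,0,0.55]
    - [5.1,0,0.1,0,0.55]
    - [5.1,0,0.1,0,0.55]

```text
t: 4.0
eef_pos: [0.6373, -0.1626, 0.193]
ee_rot: [1.252, 1.57, -0.283]
force: [0.5, -0.5, -0.4]
width: 0.0395
```

Call:
step_arm:
  deltas:
    - [0,0,0,0,0.7]
    - [0,0,0,0,0.8]
    - [0,0,0,0,0.9]
    - [0,0,0,0,1]
    - [0,0,0,0,1]
    - [0,0,0,0,1]
    - [0,0,0,0,1]
    - [0,0,0,0,1]
    - [0,0,0,0,1]
    - [0,0,0,0,1]
  squeeze: 5

```text
t: 4.83
eef_pos: [0.637, -0.1626, 0.1927]
ee_rot: [0.907, 1.571, -0.629]
force: [-0.4, -0.2, 1.4]
width: 0.0086
```

```bash
python3 look.py b wrist scene
```

```text
t 4.9333 tcp [ 0.637  -0.1626  0.1927] z [ 0.035 -0.999  0.   ] uvn [[ 59.6 -56.1  38. ]] F [-0.7 -1.1  1.7] w 0.009070015420796981 q6 1.5594467873971485
```

Call:
step_arm:
  deltas:
    - [0,0,0,4,1]
    - [0,0,0,8,1]
    - [0,0,0,12,1]
    - [0,0,0,16,1]
    - [0,0,0,20,1]
    - [0,0,0,24,1]
    - [0,0,0,28,1]
    - [0,0,0,32,1]
    - [0,0,0,36,1]
    - [0,0,0,40,1]

```text
t: 5.77
eef_pos: [0.6368, -0.1623, 0.1927]
ee_rot: [-1.708, 1.57, 2.338]
force: [-1.5, 1.1, 3.9]
width: 0.0152
```

Call:
step_arm:
  deltas:
    - [0,0,0,5,1]
    - [0,0,0,10,1]
    - [0,0,0,15,1]
    - [0,0,0,20,1]
    - [0,0,0,25,1]
    - [0,0,0,30,1]
    - [0,0,0,35,1]
    - [0,0,0,40,1]
    - [0,0,0,45,1]
    - [0,0,0,49,1]

```text
t: 6.6
eef_pos: [0.6372, -0.1622, 0.1927]
ee_rot: [-2.459, 1.57, 0.731]
force: [-0.3, 0.4, 2.9]
width: 0.0186
```

```bash
python3 look.py c wrist scene side
```

```text
t 6.75 tcp [ 0.6372 -0.1622  0.1927] z [-0.999 -0.054 -0.   ] uvn [[ 59.7 -55.7  37.9]] F [-1.1  1.1  1.1] w 0.018225800623702583 q6 0.00804926154034412
```

View pics/cwrist.png

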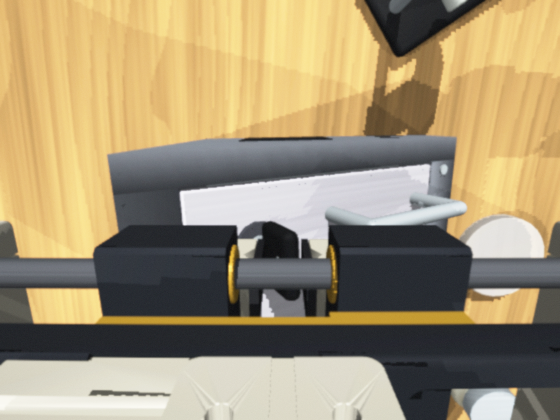

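View pics/cside.png

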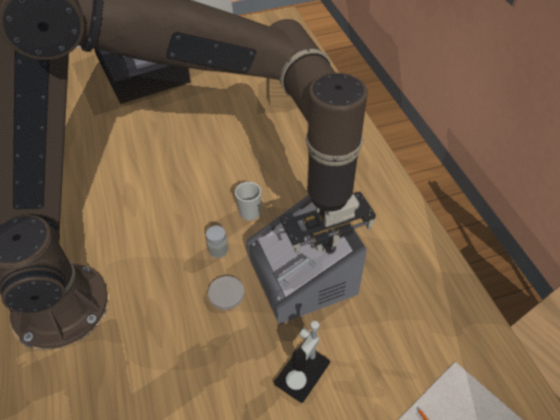

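Call:
step_arm:
  deltas:
    - [0,0,0,2,1]
    - [0,0,0,4,1]
    - [0,0,0,4,1]
    - [0,0,0,1,0.7]
    - [0,0,0,0,0.65]
    - [0,0,0,0,0.65]
    - [-0.8,0,0,0,0.65]
    - [-2,0,0,0,0.65]
    - [-3.5,0,0,0,0.65]
    - [-5,0,0,0,0.65]

```text
t: 7.58
eef_pos: [0.6371, -0.1627, 0.2442]
ee_rot: [2.299, 1.57, -0.791]
force: [0.4, -0.1, -0.2]
width: 0.0305
```

```bash
python3 look.py d wrist side;  python3 - <<'E'
from h import *
f=dict(np.load('/tmp/dwrist.npz')); s=get_state()
P,u,v=cloud(f,s); Q=toU(P); px=f['pixels'][v,u].max(1)
m=(abs(Q[:,0]-55)<30)&(abs(Q[:,1]+55)<30)&(Q[:,2]>36)&(Q[:,2]<44)&(px<90)
a=Q[m]; print(m.sum(),a.min(0),a.max(0),a.mean(0),np.polyfit(a[:,1],a[:,0],1))
E
```

```text
t 7.6833 tcp [ 0.6387 -0.1629  0.2469] z [-0.999 -0.053 -0.006] uvn [[ 88.1 -56.5  84.2]] F [ 0.3  0.5 -0.2] w 0.031013446549264755 q6 0.005885194445925763
675 [ 56.24889548 -74.73520022  36.00196702] [ 64.16323511 -41.16851821  43.34713889] [ 60.94017778 -58.58587417  40.18930049] [7.94469909e-03 6.14056249e+01]
```

View pics/dwrist.png

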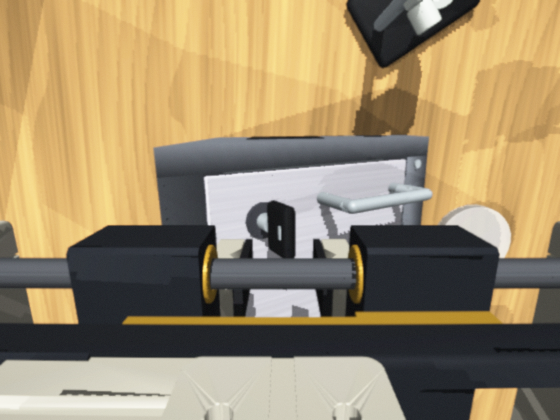

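Call:
step_arm:
  deltas:
    - [0,0.1,0.8,7,0.5]
    - [0,0.2,1.6,14,0.5]
    - [0,0.3,2.5,21,0.5]
    - [0,0.4,3.3,28,0.5]
    - [0,0.6,4.2,35,0.5]
    - [0,0.7,5,42,0.5]
    - [0,0.8,5.8,49,0.5]
    - [0,0.9,6.6,56,0.5]
    - [0,1,7.5,63,0.5]
    - [0,1.1,8.3,70,0.5]

```text
t: 8.52
eef_pos: [0.5543, -0.1779, 0.2431]
ee_rot: [-2.028, 1.57, -0.063]
force: [0.2, 0.4, -0.9]
width: 0.0438
```

Call:
step_arm:
  deltas:
    - [0,0,0,7,0.5]
    - [0,0,0,14,0.5]
    - [0,0,0,20,0.5]
    - [0.6,0,0,20,0.5]
    - [1.2,0,0,20,0.5]
    - [2,0,0,20,0.5]
    - [3,0,0,20,0.5]
    - [4,0,0,20,0.5]
    - [4,0,0,20,0.5]
    - [4,0,0,20,0.5]

```text
t: 9.35
eef_pos: [0.5542, -0.1779, 0.2014]
ee_rot: [1.553, 1.569, -3.106]
force: [-0.4, 0.3, 0.4]
width: 0.0436
```

```bash
python3 look.py e wrist side;  python3 - <<'E'
from h import *
f=dict(np.load('/tmp/ewrist.npz')); s=get_state()
for c in ['wrist','side']:
    f=dict(np.load(f'/tmp/e{c}.npz'))
    P,u,v=cloud(f,s); Q=toU(P)
    m=(abs(Q[:,0]+38)<30)&(abs(Q[:,1]+65)<14)&(Q[:,2]>30)&(Q[:,2]<48)
    a=Q[m]; print(c,m.sum(),a.min(0),a.max(0),a.mean(0),np.polyfit(a[:,0],a[:,1],1))
E
```

```text
t 9.45 tcp [ 0.555  -0.1779  0.2027] z [-0.053  0.999 -0.   ] uvn [[ -7.2 -66.2  88.1]] F [-0.1 -0.5  0.5] w 0.043900504359213874 q6 -1.5433581504044738
wrist 1158 [-67.9892002  -71.46977234  34.82367835] [-17.9194299  -61.79774115  42.78172782] [-41.99735699 -66.77100216  39.80461174] [ 4.88142325e-04 -6.67505015e+01]
side 45 [-66.86592079 -71.26939296  32.39729131] [-40.93938496 -60.47986118  43.81565204] [-54.84475392 -66.94942733  40.2345619 ] [ 3.95957486e-02 -6.47778082e+01]
```

View pics/ewrist.png

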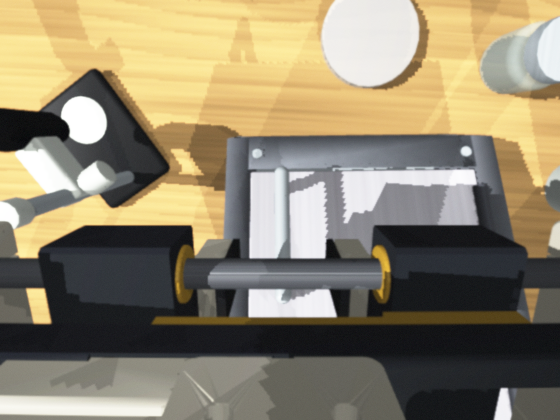

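Call:
step_arm:
  deltas:
    - [0.8,0,-0.05,0,0.5]
    - [1.6,0,-0.05,0,0.5]
    - [2.4,0,-0.05,0,0.5]
    - [3.2,0,-0.05,0,0.5]
    - [4,0,-0.05,0,0.5]
    - [4.6,0,-0.05,0,0.5]
    - [5,0,-0.05,0,0.5]
    - [5,0,-0.05,0,0.5]
    - [5,0,-0.05,0,0.5]
    - [5,0,-0.05,0,0.5]

```text
t: 10.28
eef_pos: [0.555, -0.1784, 0.1529]
ee_rot: [-1.911, 1.57, -0.288]
force: [0.2, 0.3, -0.3]
width: 0.0439
```

Call:
step_arm:
  deltas:
    - [0,0,0,0,0.7]
    - [0,0,0,0,0.8]
    - [0,0,0,0,0.9]
    - [0,0,0,0,1]
    - [0,0,0,0,1]
    - [0,0,0,0,1]
    - [0,0,0,0,1]
    - [0,0,0,0,1]
    - [0,0,0,0,1]
    - [0,0,0,0,1]
  squeeze: 20

```text
t: 11.12
eef_pos: [0.5548, -0.1781, 0.1526]
ee_rot: [-0.347, 1.571, 1.276]
force: [-1.2, 3.8, 1.1]
width: 0.009
```

```bash
python3 look.py f wrist side
python3 - <<'E'
from h import *
s=get_state(); Rt=T_tool(s)[:3,:3]
p0=uvn([-38,-66.5,36])[0]
r=np.hypot(156.5,36); a0=np.arctan2(36,156.5)
print(Rt.round(3))
for d in range(0,101,5):
    a=np.radians(d)+a0
    p=uvn([-38,90-r*np.cos(a),r*np.sin(a)])[0]
    print(d,np.round(p,3),'tool cm',np.round(Rt.T@(p-p0)*100,1).tolist())
E
```

```text
t 11.2167 tcp [ 0.5547 -0.1781  0.1526] z [-0.052  0.999  0.   ] uvn [[-32.4 -66.4  44.8]] F [-0.8  4.8  2.1] w 0.00933581360057665 q6 -1.5427318394817604
[[ 0.    -0.999 -0.052]
 [ 0.    -0.052  0.999]
 [-1.    -0.     0.   ]]
0 [ 0.554 -0.178  0.142] tool cm [0.0, 0.0, 0.0]
5 [ 0.547 -0.175  0.154] tool cm [-1.2, 0.7, 0.4]
10 [ 0.541 -0.17   0.165] tool cm [-2.3, 1.3, 0.9]
15 [ 0.534 -0.165  0.176] tool cm [-3.4, 2.0, 1.4]
20 [ 0.527 -0.158  0.187] tool cm [-4.4, 2.6, 2.2]
25 [ 0.521 -0.15   0.197] tool cm [-5.4, 3.2, 3.0]
30 [ 0.515 -0.142  0.206] tool cm [-6.4, 3.7, 3.9]
35 [ 0.51  -0.132  0.214] tool cm [-7.2, 4.2, 4.9]
40 [ 0.505 -0.121  0.222] tool cm [-8.0, 4.7, 5.9]
45 [ 0.5   -0.11   0.229] tool cm [-8.7, 5.1, 7.1]
50 [ 0.496 -0.098  0.235] tool cm [-9.3, 5.4, 8.3]
55 [ 0.492 -0.086  0.24 ] tool cm [-9.8, 5.7, 9.6]
60 [ 0.489 -0.073  0.244] tool cm [-10.2, 6.0, 10.9]
65 [ 0.486 -0.059  0.247] tool cm [-10.5, 6.2, 12.2]
70 [ 0.484 -0.046  0.249] tool cm [-10.7, 6.3, 13.6]
75 [ 0.483 -0.032  0.25 ] tool cm [-10.8, 6.4, 15.0]
80 [ 0.482 -0.018  0.25 ] tool cm [-10.8, 6.4, 16.4]
85 [ 0.482 -0.004  0.249] tool cm [-10.7, 6.3, 17.8]
90 [0.482 0.01  0.247] tool cm [-10.4, 6.2, 19.2]
95 [0.483 0.024 0.243] tool cm [-10.1, 6.0, 20.5]
100 [0.485 0.037 0.239] tool cm [-9.7, 5.8, 21.9]
```

View pics/fside.png

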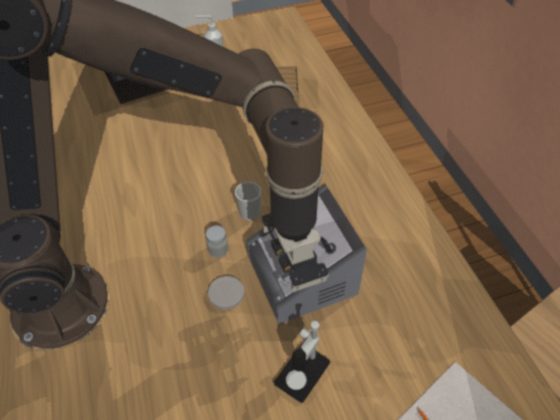

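Call:
step_arm:
  deltas:
    - [-0.3,0.2,0.1,0,1]
    - [-0.6,0.35,0.2,0,1]
    - [-1.2,0.7,0.4,0,1]
    - [-1.75,1.0,0.65,0,1]
    - [-2.3,1.3,0.9,0,1]
    - [-2.85,1.65,1.15,0,1]
    - [-3.4,2.0,1.4,0,1]
    - [-3.9,2.3,1.8,0,1]
    - [-4.4,2.6,2.2,0,1]
    - [-4.9,2.9,2.6,0,1]

```text
t: 12.05
eef_pos: [0.524, -0.1545, 0.2028]
ee_rot: [-2.988, 1.569, -1.365]
force: [1.1, -5.9, -0.9]
width: 0.009
```

```bash
python3 look.py g side scene
```

```text
t 12.15 tcp [ 0.5238 -0.1542  0.2032] z [-0.053  0.999 -0.001] uvn [[-32.6 -40.5 103.4]] F [-1.6 -4.6  3.1] w 0.00923199140850911 q6 -1.5920741643726
```

View pics/gscene.png

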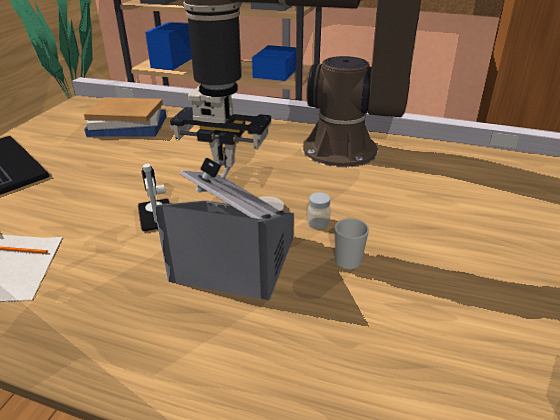

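Call:
step_arm:
  deltas:
    - [-0.5,0.3,0.4,0,1]
    - [-1.0,0.55,0.85,0,1]
    - [-1.5,0.8,1.3,0,1]
    - [-1.9,1.05,1.8,0,1]
    - [-2.3,1.3,2.3,0,1]
    - [-2.7,1.55,2.8,0,1]
    - [-3.1,1.8,3.3,0,1]
    - [-3.45,2.0,3.9,0,1]
    - [-3.8,2.2,4.5,0,1]
    - [-4.1,2.35,5.1,0,1]

```text
t: 12.98
eef_pos: [0.4972, -0.1058, 0.2438]
ee_rot: [2.668, 1.567, -1.992]
force: [-5.0, -10.4, 7.3]
width: 0.0091
```

Call:
step_arm:
  deltas:
    - [-0.3,0.15,0.6,0,1]
    - [-0.55,0.3,1.25,0,1]
    - [-0.8,0.45,1.9,0,1]
    - [-1.0,0.6,2.55,0,1]
    - [-1.2,0.75,3.2,0,1]
    - [-1.35,0.85,3.85,0,1]
    - [-1.5,0.95,4.5,0,1]
    - [-1.6,1.0,5.2,0,1]
    - [-1.7,1.05,5.9,0,1]
    - [-1.7,1.05,5.9,0,1]

```text
t: 13.82
eef_pos: [0.4839, -0.0456, 0.2603]
ee_rot: [2.217, 1.57, -2.443]
force: [-6.0, -1.0, 8.7]
width: 0.0093
```

```bash
python3 look.py i side scene
```

```text
t 13.9167 tcp [ 0.484  -0.0459  0.2604] z [-0.053  0.999 -0.   ] uvn [[-32.6  70.  169.3]] F [-5.3 -1.2  7.7] w 0.009303139963767052 q6 -1.828698859089647
```

View pics/iscene.png

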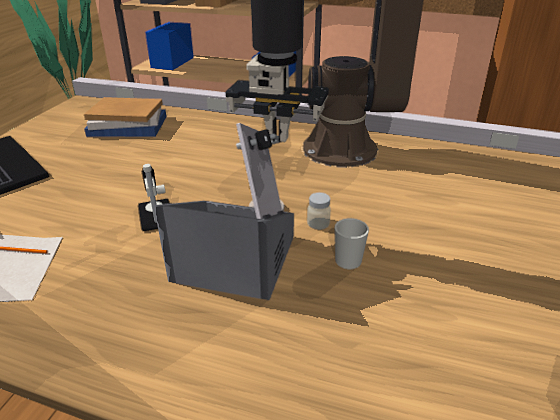

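View pics/iside.png

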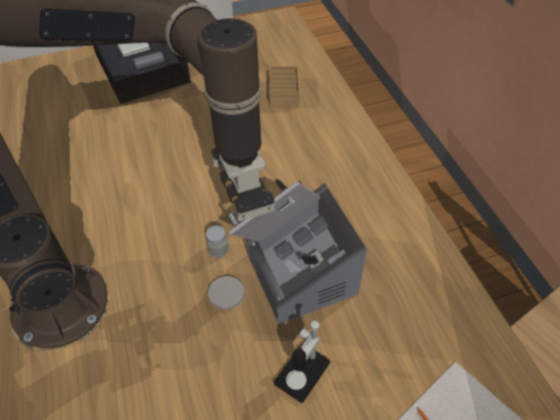

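Call:
step_arm:
  deltas:
    - [-0.05,0.05,0.7,0,1]
    - [-0.1,0.1,1.4,0,1]
    - [-0.1,0.1,2.1,0,1]
    - [-0.1,0.1,2.8,0,1]
    - [-0.05,0.05,3.5,0,1]
    - [0,0,4.2,0,1]
    - [0.1,0,4.6,0,1]
    - [0.2,-0.05,5,0,1]
    - [0.2,-0.05,5,0,1]
    - [0.2,-0.05,5,0,1]

```text
t: 14.75
eef_pos: [0.4824, 0.0054, 0.2575]
ee_rot: [0.222, 1.569, 1.846]
force: [-3.7, 1.9, 6.2]
width: 0.0093
```

```bash
python3 look.py j side scene
cat > pang.py <<'E'
import sys
from h import *
for c in ['side','scene']:
    f=dict(np.load(f'/tmp/{sys.argv[1]}{c}.npz')); P,u,v=cloud(f,None); Q=toU(P)
    for side in [0]:
        a=Q[(abs(Q[:,0])<85)&(Q[:,1]>20)&(Q[:,1]<180)&(Q[:,2]>25)&(Q[:,2]<185)]
        r=np.hypot(a[:,1]-90,a[:,2]); a=a[r<188]
        # ransac angle: offset 0 or -8 from hinge line
        best=None
        for th in np.radians(np.arange(50,112,.25)):
            d=(a[:,1]-90)*np.sin(th)+a[:,2]*np.cos(th)  # along panel normal
            k=max((abs(d)<1.5).sum(),(abs(d+8)<1.5).sum())
            if best is None or k>best[0]: best=(k,np.degrees(th),(abs(d)<1.5).sum())
        print(c,len(a),best)
E
python3 pang.py j
```

```text
t 14.85 tcp [0.4824 0.0054 0.2575] z [-0.053  0.999  0.002] uvn [[-32.6 121.3 166. ]] F [-4.2  2.8  5.6] w 0.008882040648622398 q6 -1.935948378892434
side 2818 (np.int64(1769), np.float64(88.75), np.int64(18))
scene 1959 (np.int64(1258), np.float64(88.75), np.int64(1258))
```

View pics/jscene.png

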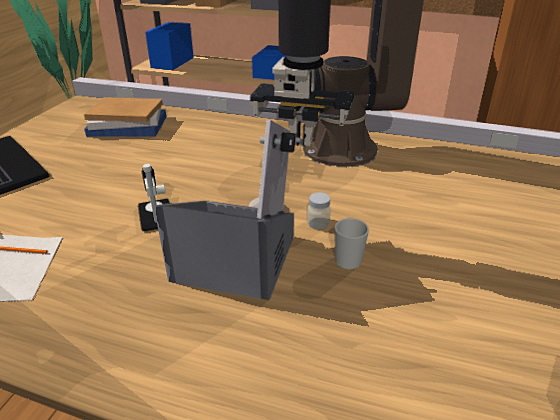

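View pics/jside.png

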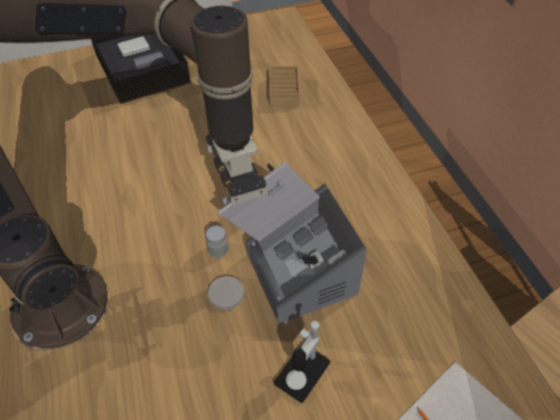

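Call:
step_arm:
  deltas:
    - [0,0,0,0,0.73]
    - [0,0,0,0,0.73]
    - [0,0,0,0,0.73]
    - [-0.5,0,0,0,0.73]
    - [-1.2,0,0,0,0.73]
    - [-2,0,0,0,0.73]
    - [-3,0,0,0,0.73]
    - [-4.5,0,0,0,0.73]
    - [-6,0,0,0,0.73]
    - [-7.5,0,0,0,0.73]

```text
t: 15.68
eef_pos: [0.4827, 0.004, 0.3344]
ee_rot: [-1.39, 1.57, 0.233]
force: [0.4, 0.1, -0.1]
width: 0.0234
```

Call:
step_arm:
  deltas:
    - [-1.5,0,0,0,1]
    - [-3,0,0,0,1]
    - [-3.5,0,0,0,1]
    - [-3.5,0,0,0,1]
    - [-3.5,0,0,0,1]
    - [-3.5,0,0,0,1]
    - [-3.5,0,0,0,1]
    - [-3.5,0,0,0,1]
    - [-3.5,0,0,0,1]
    - [-3.5,0,0,0,1]

```text
t: 16.52
eef_pos: [0.4825, 0.0041, 0.3672]
ee_rot: [1.878, 1.57, -2.782]
force: [-0.6, -0.8, -0.4]
width: 0.0005
```

```bash
python3 look.py k side scene; python3 pang.py k
python3 - <<'E'
from h import *
f=dict(np.load('/tmp/kside.npz'))
print([(x['extent'],x['conf']) for x in boxes_of('switch_tip','side')])
im=cv2.cvtColor(f['pixels'],cv2.COLOR_RGB2BGR)
cv2.imwrite('pics/kz.png',cv2.resize(im[160:330,220:390],None,fx=3.5,fy=3.5,interpolation=cv2.INTER_CUBIC))
P,u,v=cloud(f); Q=toU(P)
m=(abs(Q[:,0])<50)&(abs(Q[:,1]+30)<30)&(Q[:,2]>-35)&(Q[:,2]<0); a=Q[m]; print(m.sum(),a.min(0),a.max(0),a.mean(0))
h=a[a[:,2]>-22]; print(h.mean(0) if len(h) else None)
T=T_tool(get_state())
# target tcp: front face of fingers (tool half width 9.5) ; unit-frame coords
c,s_=np.cos(UP[2]),np.sin(UP[2])
for n,X in dict(above=[-.033,-.040,.365],down=[-.033,-.040,.114],end=[.0095,-.040,.129]).items():
    W=np.array([UP[0]+c*X[0]-s_*X[1],UP[1]+s_*X[0]+c*X[1],X[2]]); print(n,W.round(3),'tool cm',(T[:3,:3].T@(W-T[:3,3])*100).round(2))
E
```

```text
t 16.6167 tcp [0.4825 0.0041 0.3674] z [-0.052  0.999 -0.   ] uvn [[ 22.4 120.  261.2]] F [ 0.2 -0.9  0.4] w 0.0007039935209011011 q6 -1.9357023252511878
side 3339 (np.int64(1929), np.float64(89.0), np.int64(19))
scene 1709 (np.int64(1250), np.float64(88.75), np.int64(1250))
[([301.7, 255.1, 318.4, 264.8], 0.55)]
85 [-21.14491791 -44.00084998 -34.98455441] [  2.14589554 -17.4145527   -7.03598727] [-10.01256651 -32.15471663 -19.72048341]
[-13.32597673 -32.15630098 -14.090589  ]
above [ 0.571 -0.151  0.365] tool cm [  0.25  -7.97 -15.92]
down [ 0.571 -0.151  0.114] tool cm [ 25.35  -7.98 -15.92]
end [ 0.613 -0.148  0.129] tool cm [ 23.85 -12.23 -15.88]
```

View pics/kz.png

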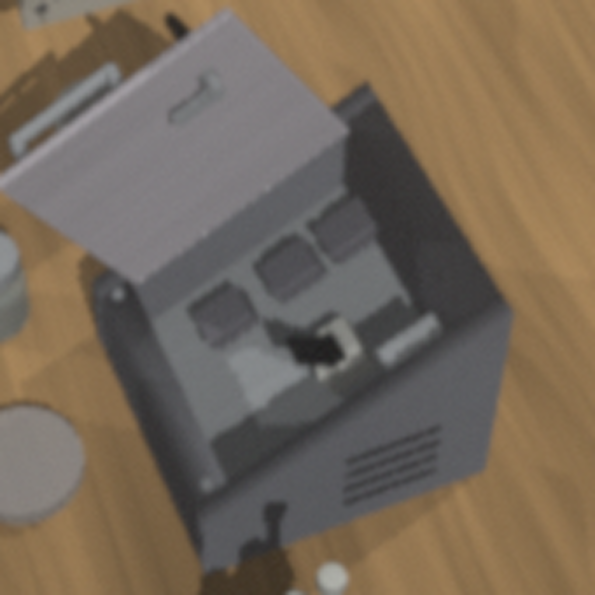

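Run:
```python
from h import *
f=dict(np.load('/tmp/kside.npz'));P,u,v=cloud(f);Q=toU(P)
for px in [(334,259),(336,257),(340,255),(331,261),(305,257),(311,260),(293,265),(280,277)]:
    m=(abs(u-px[0])<=1)&(abs(v-px[1])<=1); print(px,np.median(Q[m],0).round(0))
```

```text
(334, 259) [ 48. -77. -12.]
(336, 257) [ 55. -77. -11.]
(340, 255) [ 65. -78. -10.]
(331, 261) [ 40. -79. -11.]
(305, 257) [-11. -27. -14.]
(311, 260) [ -5. -36. -27.]
(293, 265) [-60.   3. -61.]
(280, 277) [-103.   -3.  -60.]
```

Call:
step_arm:
  deltas:
    - [0,-0.6,-1.2,0,1]
    - [0,-1.5,-3,0,1]
    - [0,-2.4,-4.8,0,1]
    - [0,-3.3,-6.6,0,1]
    - [0,-4.2,-8.4,0,1]
    - [0,-5.1,-10.2,0,1]
    - [0,-6,-12,0,1]
    - [0,-7,-14,0,1]
    - [0,-7.7,-15.2,0,1]
    - [0,-8,-15.7,0,1]

```text
t: 17.5
eef_pos: [0.5714, -0.1498, 0.3668]
ee_rot: [1.685, 1.57, -2.976]
force: [0.1, -0.1, -0.7]
width: 0.0005
```

Call:
step_arm:
  deltas:
    - [1.5,0,0,0,1]
    - [3,0,0,0,1]
    - [5,0,0,0,1]
    - [7,0,0,0,1]
    - [9,0,0,0,1]
    - [11,0,0,0,1]
    - [13,0,0,0,1]
    - [15,0,0,0,1]
    - [17,0,0,0,1]
    - [18,0,0,0,1]

```text
t: 18.33
eef_pos: [0.5695, -0.1478, 0.1852]
ee_rot: [1.336, 1.568, 2.959]
force: [0.2, 0.4, -0.7]
width: 0.0007
```

```bash
python3 look.py l side wrist scene
python3 - <<'E'
from h import *
T=T_tool(get_state()); c,s_=np.cos(UP[2]),np.sin(UP[2])
for n,X in dict(down=[-.034,-.038,.114],end=[.0095,-.038,.129]).items():
    W=np.array([UP[0]+c*X[0]-s_*X[1],UP[1]+s_*X[0]+c*X[1],X[2]]); print(n,W.round(3),'tool cm',(T[:3,:3].T@(W-T[:3,3])*100).round(2))
E
```

```text
t 18.4833 tcp [ 0.5705 -0.1482  0.1875] z [-0.053  0.999 -0.   ] uvn [[  0.3 -37.6  66.2]] F [0.  0.2 0.6] w 0.0005391676036943837 q6 -1.5954401008204377
down [ 0.569 -0.149  0.114] tool cm [ 7.35  0.1  -0.04]
end [ 0.613 -0.146  0.129] tool cm [ 5.84 -4.24 -0.  ]
```

View pics/lwrist.png

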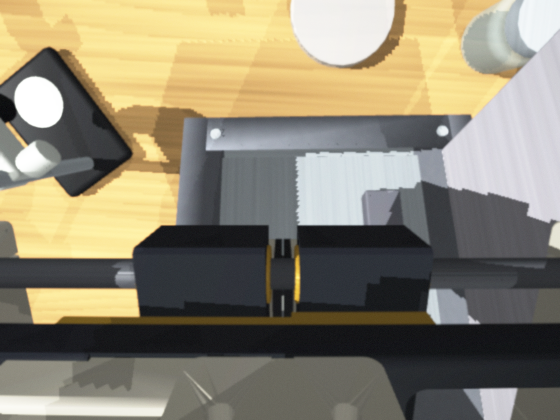

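View pics/lscene.png

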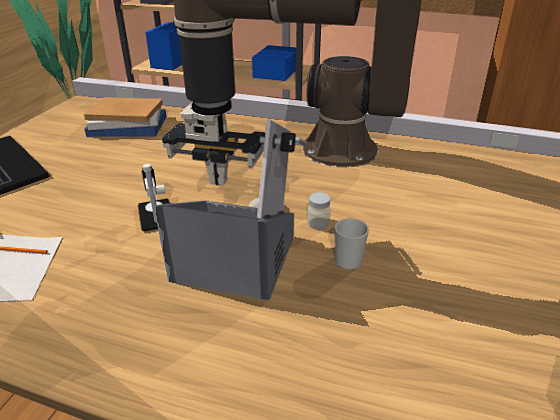

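Call:
step_arm:
  deltas:
    - [0.8,0.1,0,0,1]
    - [1.7,0.1,0,0,1]
    - [2.6,0.1,0,0,1]
    - [3.5,0.1,0,0,1]
    - [4.4,0.1,0,0,1]
    - [5.3,0.1,0,0,1]
    - [6.2,0.1,0,0,1]
    - [6.9,0.1,0,0,1]
    - [7.3,0.1,0,0,1]
    - [7.3,0.1,0,0,1]

```text
t: 19.32
eef_pos: [0.5691, -0.1485, 0.1133]
ee_rot: [1.521, 1.569, -3.14]
force: [0.1, 0.6, 0.4]
width: 0.0003
```

Call:
step_arm:
  deltas:
    - [-0.1,-0.5,0,0,1]
    - [-0.3,-1,0,0,1]
    - [-0.5,-1.5,0,0,1]
    - [-0.7,-2,0,0,1]
    - [-0.9,-2.5,0,0,1]
    - [-1.1,-3,0,0,1]
    - [-1.2,-3.4,0,0,1]
    - [-1.3,-3.8,0,0,1]
    - [-1.4,-4.1,0,0,1]
    - [-1.4,-4.1,0,0,1]

```text
t: 20.15
eef_pos: [0.6112, -0.1464, 0.1288]
ee_rot: [2.415, 1.571, -2.245]
force: [-2.6, -0.6, 2.1]
width: 0.0005
```

```bash
python3 look.py m side scene;python3 pang.py m
python3 - <<'E'
from h import *
f=dict(np.load('/tmp/mside.npz'))
im=cv2.cvtColor(f['pixels'],cv2.COLOR_RGB2BGR)
cv2.imwrite('pics/mz.png',cv2.resize(im[160:330,220:390],None,fx=3.5,fy=3.5,interpolation=cv2.INTER_CUBIC))
E
```

```text
t 20.25 tcp [ 0.6111 -0.1464  0.1286] z [-0.052  0.999 -0.   ] uvn [[  6.  -38.2  -5. ]] F [-1.6  0.   0.8] w 0.00034676921897313826 q6 -1.5935374253900194
side 3082 (np.int64(1620), np.float64(88.75), np.int64(29))
scene 2356 (np.int64(1264), np.float64(88.75), np.int64(1264))
```

View pics/mz.png

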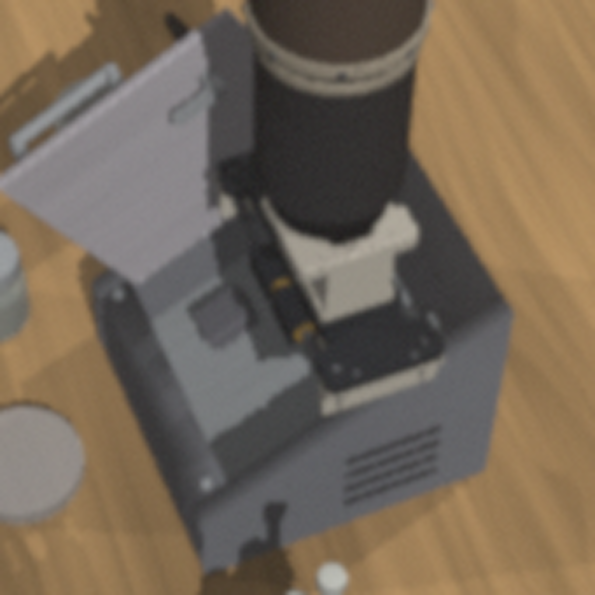

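Call:
step_arm:
  deltas:
    - [0,-0.1,0,0,1]
    - [0,-0.2,0,0,1]
    - [0,-0.3,0,0,1]
    - [0,-0.3,0,0,1]
    - [0,-0.3,0,0,1]
    - [0,-0.3,0,0,1]
    - [0,-0.3,0,0,1]
    - [0,-0.3,0,0,1]
    - [0,-0.3,0,0,1]
    - [0,-0.3,0,0,1]

```text
t: 21.08
eef_pos: [0.6114, -0.1464, 0.1285]
ee_rot: [1.531, 1.567, -3.13]
force: [-10.8, 0.1, 8.2]
width: 0.0003
```

Call:
step_arm:
  deltas:
    - [0,0.5,0,0,1]
    - [0,1,0,0,1]
    - [0,1.5,0,0,1]
    - [0,2,0,0,1]
    - [-0.8,2.5,0,0,1]
    - [-1.8,3,0,0,1]
    - [-3,3,0,0,1]
    - [-5,3,0,0,1]
    - [-7,3,0,0,1]
    - [-9,3,0,0,1]

```text
t: 21.92
eef_pos: [0.5836, -0.1479, 0.2208]
ee_rot: [-1.731, 1.569, -0.108]
force: [0.4, 0.0, -0.1]
width: 0.0006
```

Call:
step_arm:
  deltas:
    - [-2,0,0,0,1]
    - [-4,0,0,0,1]
    - [-6,0,0,0,1]
    - [-8,0,0,0,1]
    - [-10,0.5,-0.5,0,1]
    - [-12,1,-1.5,0,1]
    - [-13,2.5,-3,0,1]
    - [-13,4,-5,0,1]
    - [-13,5,-6,0,1]
    - [-13,5,-6,0,1]

```text
t: 22.75
eef_pos: [0.5351, -0.2119, 0.3501]
ee_rot: [-1.773, 1.569, -0.152]
force: [0.4, 1.1, -0.3]
width: 0.0007
```

```bash
python3 look.py n side scene;python3 pang.py n
python3 - <<'E'
from h import *
f=dict(np.load('/tmp/nside.npz'))
im=cv2.cvtColor(f['pixels'],cv2.COLOR_RGB2BGR)
cv2.imwrite('pics/nz.png',cv2.resize(im[160:330,220:390],None,fx=3.5,fy=3.5,interpolation=cv2.INTER_CUBIC))
P,u,v=cloud(f); Q=toU(P)
m=(abs(Q[:,0])<50)&(abs(Q[:,1]+30)<16)&(Q[:,2]>-35)&(Q[:,2]<0); a=Q[m]; print(m.sum(),a.min(0),a.max(0)); h=a[a[:,2]>-22]; print(len(h),h.mean(0), 'angle',.5+np.arctan2(h[:,0].mean(),h[:,2].mean()+48))
f0=dict(np.load('/tmp/side0.npz'))
for t in ['microscope_mid','cup_mid','jar_mid','dish_mid']:
    print(t,[(x['extent'],x['conf']) for x in boxes_of(t,'side')[:2]])
E
```

```text
t 22.85 tcp [ 0.5364 -0.2106  0.3492] z [-0.051  0.999  0.   ] uvn [[ 48.2 -97.7 225.2]] F [ 0.4  0.9 -0.5] w 0.0005891084180710605 q6 -1.484729083491436
side 1666 (np.int64(914), np.float64(88.75), np.int64(10))
scene 1704 (np.int64(1250), np.float64(88.75), np.int64(1250))
63 [ -1.91645659 -42.52294391 -34.72723975] [ 22.58547689 -18.14854982  -7.77067249]
40 [ 16.86719549 -31.76448967 -13.86717087] angle 0.9589674506667254
microscope_mid [([274.5, 324.3, 328.0, 402.3], 0.66)]
cup_mid []
jar_mid [([206.6, 223.9, 226.3, 256.4], 0.56)]
dish_mid [([204.0, 277.0, 247.1, 308.7], 0.65)]
```

View pics/nz.png

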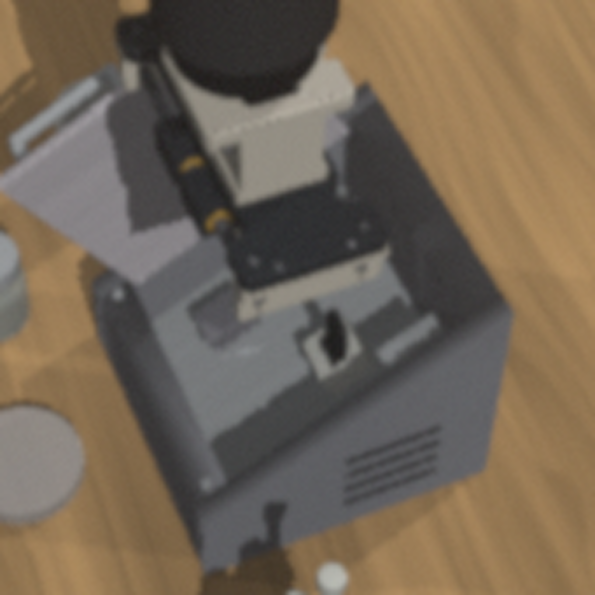

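View pics/nscene.png

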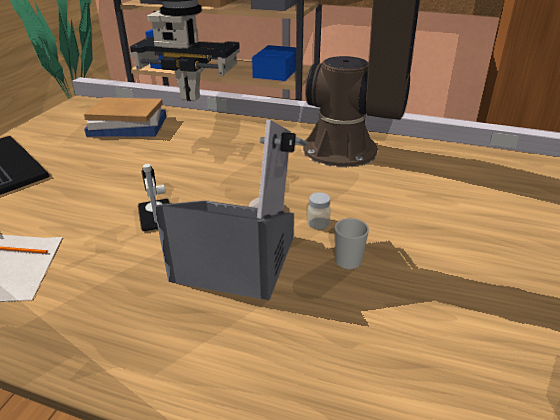

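```bash
python3 -c "
from station import *
print(get_state()['force'],get_state()['t']); print(job_done())"
```

```text
[ 0.13025337  0.12304139 -0.40145942] 23.05
the job is handed in; nothing more can be done
None
```

The job is done and was handed in at t ≈ 23 s. `job_done()` gives no verdict, so what follows is from my own checks.

- **Key:** I gripped the bow and turned it clockwise until it lay across the slope. A wrist depth measurement put it at about 1.56 rad, with the panel still shut.
- **Panel:** I gripped the bar pull and swung the panel open. After release, and again at the end, both fixed cameras measured 88.75–89° (about 1.55 rad), so it stands just short of square to the face and had not moved.
- **Switch:** I pushed the lever up the slope with the closed fingers. At the end it stopped moving and the force rose to about 11 N, which I take as the stop. The final picture shows it leaning up the slope, and depth puts it at about 0.96 rad.
- **Robot:** It is parked clear above the unit. The force reading is about zero.
- **Bystanders:** The microscope, jar and dish boxes moved by no more than 5 pixels in the side view. At the end the detector did not find the cup in the side view. It looks unmoved in the scene picture, around pixel (350, 243).

One check disagreed: the wrist depth read the turned key's centre about 6 mm up the slope from the given position. The arm was still settling when that picture was taken, and the bow's measured direction did not depend on it.

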